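# Clamp a sandal sole under the presser foot of a shoe stitching machine

## Task

Get the stitching machine ready to sew the sandal sole: first push the steel slide plate fully shut over the bobbin, then raise the red-knobbed lifter lever to hold the spring-loaded presser foot up. With the foot held up, slide the sole along the bed under it until its straight edge lies flat against the edge guide with the white chalk mark about level with the needle, then swing the lifter fully back down so that the foot clamps the sole. Leave the other things on the bench and on the machine where they are.

Things in the scene. Friction and masses are not known exactly. Their poses are not given: they have to be found in the camera images.
- machine: Green flat-bed stitching machine on the bench, fixed. Origin: on the bench below the needle. z up; y runs along the bed from pillar and hand wheel (-y) to the grey extension table (+y); x points away from the robot's side (about world +x). Bed and extension table are one flat surface 45 mm up, x=-130 to 100, y=-300 to 360 mm; the next entries tell of the slot, head and guide.
- slot_middle (a point): Middle, at bed level, of the open finger cut-out left of the slide plate (machine -30, 150 mm). The plate runs in a slot in the bed, machine x=-58 to -2 (56 mm wide), y=20 to 200, with its floor 37 mm below the bed; what the plate does not cover is open.
- needle_point (a point): Point on the bed below the needle: machine (0, 0), 45 mm above the bench. The head over it fills machine x=-45 to 45, y=-30 to 29 mm, 125 to 290 mm above the bench; arm and pillar lie on its -y side, equally high.
- guide_face (a point): Middle of the edge guide's face, at bed level: machine (-5, -10). The guide is a fixed steel fence right of the foot, 10 mm high, 60 mm long (machine x=-35 to 25); its face looks to machine +y and lies at y=-10.
- slide_plate (a joint): Flush steel slide plate over the bobbin compartment, 54 mm (machine x) by 78 mm (machine y), 3 mm thick, centred at machine x=-30. Value in m: 0 fully shut, up to 0.047 open; it opens to machine +y and is shut by pushing it to -y. Stays where it is left; sliding takes about 1 N.
- slide_plate_end (a point): Middle of the plate's free (+y) end, at its top edge, flush with the bed. The end is turned down into a lip 12 mm deep, 54 mm wide: the face to push. At machine y=+99 when shut.
- presser_foot (a joint): Height of the spring-loaded presser foot above the bed in m: 0 on the bare bed, about 0.008 when it rests on the sole, about 0.0155 with the lifter fully up. Its spring presses it on the sole with about 9 N. The foot is a small steel shoe around the needle, machine x=-23 to 21, y=-5 to 5 mm.
- lifter (a joint): Lifter lever at the back of the head, rad: 0 fully down (15 degrees below level, foot free), 0.873 fully up (35 degrees above level, foot held up). Turns about machine x; its knob end points to machine +y. Stiff pivot: stays where it is left; raising takes about 7 N at the knob, lowering about 2 N.
- lifter_pivot (a point): Point on the lifter's axis in the plane of the knob's middle: machine x=+82, y=0, 170 mm above the bench.
- lifter_knob (a point): Centre of the red drum knob at the lever's end, 95 mm from the lifter's axis: 20 mm diameter, 24 mm long along machine x (flat ends to pinch). The lever's bar behind it is 9 mm thick. Nothing stands within 45 mm of the knob.
- sole: Tan stiff sandal sole, 8 mm thick, 208 mm long (its x, toe to +x), 92 mm wide (its y), about 130 g, loose on the extension table, straight edge towards the needle. Origin in its underside. Straight edge: y=-44, x=-70 to 58. Outer edge: straight from (-76, 23) to (50, 47). Heel: 34 mm radius about (-70, -10); toe: 46 mm radius about (58, 2).
- sole_mark (a point): End of the white chalk mark on the straight edge of the sole, at sole (0, -44), half way up its thickness.
- spare_bobbin: Small steel bobbin with red thread, 22 mm diameter, 11 mm high, standing on the bed under the machine's arm. Leave alone.
- wax_cake: Yellow wax cake, 42 mm diameter, 16 mm high, on the bed under the machine's arm. Leave alone.
- polish_tin: Flat black and red polish tin, 76 mm diameter, 24 mm high, on the bench. Leave alone.
- glue_jar: White jar with red lid, 80 mm diameter, 85 mm high, on the bench. Leave alone.
- hammer: Hammer lying on the bench, 260 mm long. Leave alone.
- brush: Brush lying on the bench behind the machine, 180 mm long. Leave alone.
- thread_cone: Cream cone of thread, 60 mm diameter, 110 mm high, on the bench behind the machine. Leave alone.
- sandal: Finished sandal, 200 mm long, on the bench. Leave alone.
There are look-alikes about, which are no part of the job. There is more than one size of the sole; the job needs the largest.

How it is judged:
On the way, in this order (a step that is already met when the one before it is completed fails the run):
1. the slide plate is fully shut (value of joint slide_plate below 0.003 m), for 0.2 s.
2. the lifter holds the presser foot up, with the slide plate shut (value of joint presser_foot above 0.012 m and value of joint slide_plate below 0.003 m), for 0.2 s.
3. with the foot still up, the sole lies under it on the bed with its straight edge against the guide and the mark near the needle (value of joint presser_foot above 0.011 m and y of sole_mark in the frame of machine between -0.014 and -0.006 m and x of sole_mark in the frame of machine between -0.03 and 0.03 m and z of sole_mark in the frame of machine below 0.052 m and angle between the x axis of sole and the x axis of machine, either way round below 0.08 rad), for 0.2 s.
4. the lifter is down and the foot presses on the sole (value of joint lifter below 0.12 rad and contact force between presser_foot and sole above 4 N), for 0.2 s.
At the end, for the whole second after the job is handed in: Slide plate shut within 3 mm, lifter down within 0.12 rad, foot on the sole (6 to 10 mm up, over 4 N). Sole flat and at rest, straight edge within 4 mm of the guide face and parallel within 0.08 rad, chalk mark within 30 mm of the needle along the guide (all of step 4 and value of joint slide_plate below 0.003 m and value of joint presser_foot between 0.006 and 0.01 m and y of sole_mark in the frame of machine between -0.014 and -0.006 m and x of sole_mark in the frame of machine between -0.03 and 0.03 m and angle between the x axis of sole and the x axis of machine, either way round below 0.08 rad and angle between sole's own z axis and vertical below 0.05 rad and linear speed of sole below 0.01 m/s); the robot touches nothing.
It fails at once if another thing on the bench or the machine is shifted by more than 25 mm (distance of any of spare_bobbin, wax_cake, polish_tin, glue_jar, hammer, brush, thread_cone, sandal from where it was at the start of the episode above 0.025 m).
It also fails if it takes over 72 s, if anything falls off the work surface, if the arm or the gripper's body presses on something with over 40 N, if the wrist force passes 120 N, or if a joint passes its speed limit or range.

## Robot

A 6-joint arm with a two-finger parallel gripper is mounted at the origin on the work surface. World frame = base frame: x ahead of the robot, y to its left, z up, the work surface at z = 0. Lengths are in m, angles in rad, forces in N, time in s.
With the tool pointing down it reaches from about 0.425 to 0.95 m from the base axis. Payload 3.5 kg.
Tool frame: the origin (TCP) lies midway between the tips of the shut fingers; the grasp point (between the pads) lies 19 mm behind it; z points along the fingers, y is the line along which they close (so a half turn about z gives the same grasp; the last joint's range is limited). The gripper opens to 85 mm and grips with 20 to 120 N. Pads are 22 mm wide; open, the fingers measure 114 mm over their backs; the gripper's body (76 mm by 85 mm) begins 54 mm behind the grasp point. The pads swing forward as they close: fully open they stand 13 mm farther back than shut.
Start: joints at [1.064, 0.286, 1.577, -0, 1.279, -0.15], TCP at [0.236, 0.632, 0.231] pointing down, gripper open.
Joint ranges: [-2.77, 2.77], [-0.9, 2.22], [0.21, 2.48], [-1.53, 4.67], [0.24, 2.81], [-2.84, 2.84]. Speed limits (rad/s): [2.79, 2.79, 3.14, 3.14, 3.14, 3.14].

## Interface

Orientations are given as a unit quaternion [x, y, z, w].
In Python, from plant import ctrl, cams, order gives the robot as it stands.
- The arm moves only by the tool move_arm, never from a script. Its argument "plan" is one flat list of numbers, 7 for each row, row after row: the shift along the world's x, y, z in mm, then the turn, a rotation vector about the world's x, y, z in degrees, then the finger opening in mm, from 0 to 85.4. A call has 1 to 12 rows; each row shifts and turns the commanded pose from where the row before left it; what a row does not reach is not made up. A row lasts 1/10 s, in which the tool goes at most 50 mm and 8.59 degrees, less where a joint would pass 70% of its speed; a pose out of reach is approached as far as the arm can. A call is refused whole if a number of a shift passes 50 or a number of a turn 8.59, either way. A call with a gripper value outside its range is refused whole. The fingers move at their own pace and stop on an object; "newtons" is the grip in N (left out, the last holds). Time passes only in rows, so rows that do not move let the fingers close. It gives the time, the measured TCP pose, the force, the opening and the grip force at its end, in the units of the state.
- ctrl.get_state(): the state, without advancing time (a new reading comes with each control period).
- cams.read_camera(name): name is "scene" or "top"; returns a dict with "color" (420x560x3 uint8, red, green, blue), "fov_y" (degrees; the focal length in pixels is half the picture's height over the tangent of half this angle, whatever the lens; pixels are square), "cx", "cy" (the principal point, pixels), "origin" and "orientation" of the camera in the world. Camera axes: x right, y up, looking along -z (the intrinsics and any distortion apply to the point x, -y, -z); pixel columns grow to the right and rows downward; lengths in m; the calibration is good to about 2 mm. A picture is of the moment at which its call begins. There is no depth.
- order.sign_off(): hands the job in; it is judged then, once.
The state is a dict: "time": time; "qpos": joint angles; "dq": joint speeds; "joint_efforts": joint torques, N m; "eef_pos": TCP position; "tcp_rot": TCP orientation; "contact_force": force on the tool from outside, world axes, zero at the start; "wrist_torque": the same for the moment, N m; "opening": opening from 0.0 (shut) to 1.0 (fully open); "finger_force": force on a finger pad.
Only numpy, scipy, OpenCV 4.12 (cv2) and the standard library are available. Lean on these libraries where they do the work, as an engineer would, in place of code of your own. Each camera call takes 0.05 s, during which the arm holds its last target. There are 200 camera calls.

## Working session

There is one attempt and no reset: what is moved stays moved. The work goes in short steps, Python scripts to look and compute and a tool call to move; the robot and the scene stay as the last step left them, time stands still between calls to the robot, and variables do not carry over. Pictures are saved under pics/ and viewed, at most 10 in all, crops included, and the job is handed in when it is done.

Besides the shell and the picture viewer there is one more tool, called after "Call:" as name(argument=value, ...), one argument or row to a line, values as JSON. move_arm: Moves the arm, as the interface text tells. Its arguments: {"type":"object","properties":{"plan":{"type":"array","items":{"type":"number"}},"newtons":{"type":"number"}},"required":["plan"]}

```bash
ls; mkdir -p pics
cat > h.py <<'E'
import numpy as np, cv2
from scipy.spatial.transform import Rotation as R
from plant import ctrl, cams, order
def shot(name,fn=None):
    c=cams.read_camera(name)
    if fn: cv2.imwrite('pics/'+fn,c['color'][:,:,::-1])
    return c
def ray(c,u,v):
    H=c['color'].shape[0]; f=H/2/np.tan(np.radians(c['fov_y'])/2)
    d=np.array([(u-c['cx'])/f,-(v-c['cy'])/f,-1.0])
    return np.array(c['origin']),R.from_quat(c['orientation']).apply(d)
def onz(c,u,v,z):
    o,d=ray(c,u,v); return o+d*(z-o[2])/d[2]
def proj(c,p):
    H=c['color'].shape[0]; f=H/2/np.tan(np.radians(c['fov_y'])/2)
    q=R.from_quat(c['orientation']).inv().apply(np.array(p)-c['origin'])
    return c['cx']+f*q[0]/-q[2], c['cy']-f*q[1]/-q[2]
E
python3 - <<'E'
from h import *
for n in('scene','top'):
    c=shot(n,n+'0.png'); print({k:v for k,v in c.items() if k!='color'})
print(ctrl.get_state())
E
```

```text
pics
{'fov_y': 56.1923323647574, 'cx': 277.2638693489488, 'cy': 207.6782755729665, 'origin': array([ 1.16469157, -0.62623159,  0.77095664]), 'orientation': array([0.44816165, 0.15978098, 0.30643376, 0.82445104])}
{'fov_y': 45.71933881049361, 'cx': 282.27573526124604, 'cy': 215.1102576288002, 'origin': array([0.34290868, 0.13219848, 1.42467647]), 'orientation': array([ 0.05281297, -0.04189781, -0.70180303,  0.70917408])}
{'time': 0.1, 'qpos': array([ 1.06402660e+00,  2.87114026e-01,  1.57801261e+00,  7.41399153e-07,
        1.27858198e+00, -1.49989001e-01]), 'dq': array([ 0.00020818, -0.00233208, -0.00326981,  0.00035154,  0.00211887,
        0.00020447]), 'joint_efforts': array([ 1.83160300e-03, -4.07298017e+01, -2.93701315e+01, -6.92504818e-05,
        3.39111393e-03,  8.98332161e-06]), 'eef_pos': array([0.23543002, 0.63199165, 0.23007059]), 'tcp_rot': array([ 1.77445717e-01,  9.84130021e-01, -1.00133108e-03, -3.41543520e-04]), 'contact_force': array([0.41357126, 0.41443275, 1.20968997]), 'wrist_torque': array([-0.03626503,  0.01057602, -0.01461565]), 'finger_force': 0.0, 'opening': 1.001677958801933}
```

View pics/scene0.png

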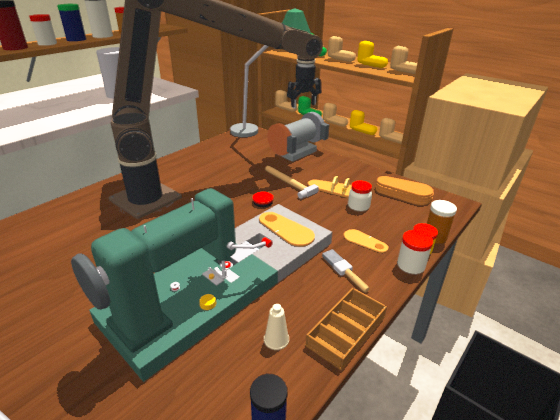

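View pics/top0.png

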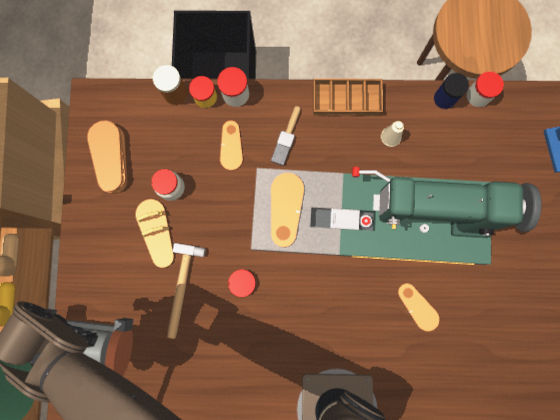

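Run:
```python
from h import *
c=shot('top'); im=c['color'][:,:,::-1]
cv2.imwrite('pics/c1.png',cv2.resize(im[155:275,240:500],None,fx=3,fy=3,interpolation=cv2.INTER_CUBIC))
c2=shot('scene'); im2=c2['color'][:,:,::-1]
cv2.imwrite('pics/c2.png',cv2.resize(im2[180:330,150:350],None,fx=4,fy=4,interpolation=cv2.INTER_CUBIC))
hsv=cv2.cvtColor(im,cv2.COLOR_BGR2HSV)
for (u,v) in[(285,200),(262,200),(340,190),(283,233),(301,210)]: print(u,v,hsv[v,u])
m=cv2.inRange(hsv,(8,90,150),(30,255,255)); n,l,s,ce=cv2.connectedComponentsWithStats(m)
for i in range(1,n):
    if s[i,4]>150: print(s[i],ce[i])
```

```text
285 200 [ 21 119 247]
262 200 [ 12  28 203]
340 190 [ 14  27 196]
283 233 [ 12 151 225]
301 210 [ 14  27 143]
[ 436    0   96   75 5968] [483.6355563   33.64108579]
[ 313   79   70   33 1646] [348.63304982  96.96415553]
[ 40  98  20  16 167] [ 52.16766467 103.55688623]
[280 106  20  27 207] [291.88405797 118.23188406]
[  87  120   38   73 2023] [105.82550667 154.66089965]
[219 120  24  51 961] [230.43600416 145.94172737]
[ 52 148  11  75 590] [ 57.34915254 184.69322034]
[ 271  173   33   74 1994] [285.44533601 207.92126379]
[ 117  198   57   70 1831] [153.20535227 232.63954123]
[  0 228  17  28 172] [  5.39534884 236.05813953]
[  4 237  11  21 176] [  8.8125     246.15340909]
[169 254  21  84 540] [179.52407407 290.00555556]
[257 255  66   9 247] [291.96761134 259.29554656]
[352 256 123   9 268] [413.42164179 260.03358209]
[  0 275  14  39 416] [  6.31730769 291.92067308]
[ 398  283   42   49 1117] [418.57564906 307.59713518]
```

View pics/c1.png

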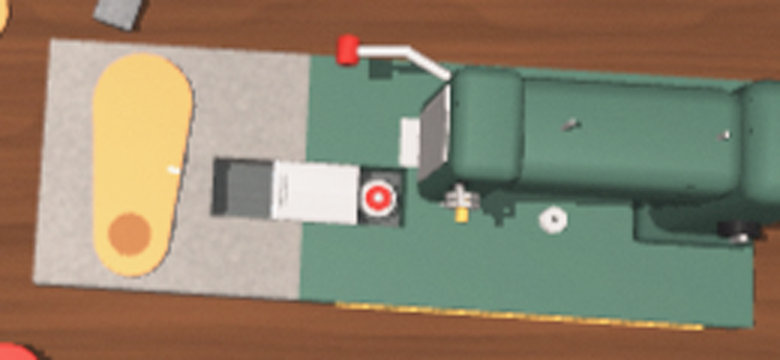

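View pics/c2.png

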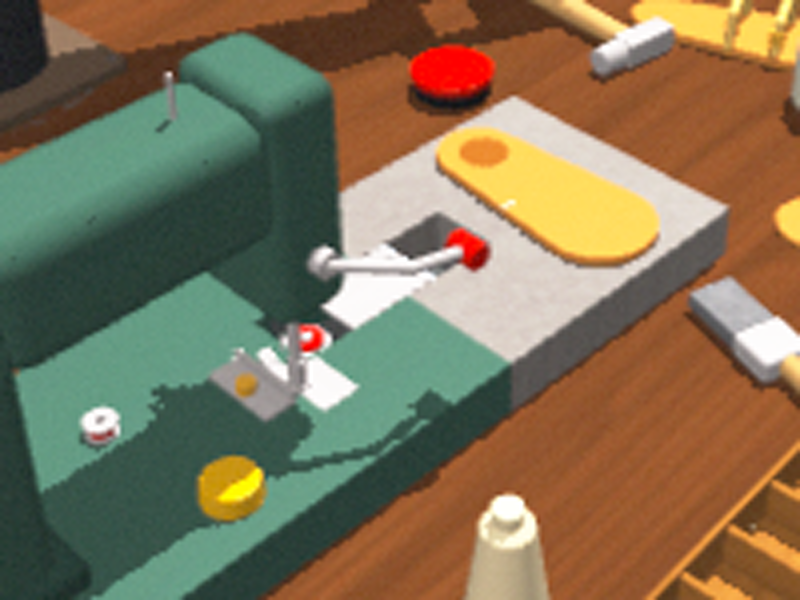

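Run:
```python
from h import *
c=shot('top')
P=lambda u,v,z:onz(c,240+(u+.5)/3-.5,155+(v+.5)/3-.5,z)*1000
pts=[((51,39),(100,360)),((33,284),(-130,360)),((752,327),(-130,-300)),((214,157),(-2,200)),((210,215),(-58,200))]
A=[];B=[]
for p,m in pts:
    w=P(*p,.045); print(m,w.round(1)); A.append(m);B.append(w[:2])
A=np.array(A,float);B=np.array(B)
def fit(A,B):
    a=A-A.mean(0);b=B-B.mean(0); th=np.arctan2((a[:,0]*b[:,1]-a[:,1]*b[:,0]).sum(),(a*b).sum())
    Rm=np.array([[np.cos(th),-np.sin(th)],[np.sin(th),np.cos(th)]]); t=B.mean(0)-Rm@A.mean(0)
    print('th',np.degrees(th),'t',t); print((B-A@Rm.T-t).round(1)); return Rm,t
Rm,t=fit(A,B)
inv=lambda w:(Rm.T@(w[:2]-t)).round(1)
print('mark',inv(P(178,170,.049)))
print('plate end',inv(P(272,161,.045)),inv(P(272,219,.045)))
print('bobbin',inv(P(379,198,.03)))
print('jointed sole edge', inv(P(193,100,.053)),inv(P(170,250,.053)))
print('heel dot',inv(P(130,234,.053)))
print('toe top',inv(P(142,54,.053)),'heel bot',inv(P(130,276,.053)))
# knob triangulate
c2=shot('scene')
o1,d1=ray(c,240+(348+.5)/3-.5,155+50/3.); o2,d2=ray(c2,150+468.5/4-.5,180+250.5/4-.5)
s=np.linalg.lstsq(np.c_[d1,-d2],o2-o1,rcond=None)[0]; p1=o1+s[0]*d1;p2=o2+s[1]*d2
k=(p1+p2)/2*1000;print('knob',k,np.linalg.norm(p1-p2),inv(k))
kz=170+95*np.sin(np.radians(-15));km=np.array([82,95*np.cos(np.radians(15))])
print('expected knob',Rm@km+t,kz)
```

```text
(100, 360) [663.8 228.7  45. ]
(-130, 360) [432.3 241.1  45. ]
(-130, -300) [ 399.9 -417.5   45. ]
(-2, 200) [552.5  74.5  45. ]
(-58, 200) [498.1  78.   45. ]
th -2.9295794868299057 t [ 544.88477476 -125.06210745]
[[ 0.7 -0.6]
 [-1.1  0. ]
 [ 0.2  0.5]
 [-0.6 -0.3]
 [ 0.9  0.3]]
mark [-17.4 232.5]
plate end [ -3.1 145.5] [-57.4 142.8]
bobbin [-29.8  42.6]
jointed sole edge [ 48.7 222.4] [-92.7 235.6]
heel dot [-80.1 273.2]
toe top [ 89.6 272.6] heel bot [-118.8  270.8]
knob [633.06031692 -36.35144264 146.1339991 ] 0.0038046667164215293 [83.5 93.1]
expected knob [631.46747918 -37.60997808] 145.41219071526052
```

Call:
move_arm(
  plan=[22,-44,0,0,0,-6,0,22,-44,0,0,0,-6,0,22,-44,0,0,0,-6,0,22,-44,0,0,0,-6,0,22,-44,0,0,0,-6,0,22,-44,0,0,0,-6,0,22,-44,0,0,0,-6,0,22,-44,0,0,0,-6,0,22,-44,0,0,0,-6,0,22,-44,0,0,0,-6,0,22,-44,0,0,0,-6,0,22,-44,0,0,0,-6,0],
)

```text
time: 1.5
eef_pos: [0.5003, 0.1026, 0.2317]
tcp_rot: [0.724, 0.69, 0.0, 0.0]
contact_force: [0.6, 0.5, 0.6]
opening: 0.004
finger_force: 0.0
```

```bash
cat >> h.py <<'E'
th=np.radians(-2.93); RM=np.array([[np.cos(th),-np.sin(th)],[np.sin(th),np.cos(th)]]); T=np.array([544.9,-125.1])
def m2w(x,y): return RM@np.array([x,y])+T
def w2m(w): return RM.T@(np.array(w)[:2]-T)
def st():
    s=ctrl.get_state(); p=s['eef_pos']*1000; r=R.from_quat(s['tcp_rot'])
    print('t',round(s['time'],2),'w',p.round(1),'m',w2m(p).round(1),'F',s['contact_force'].round(1),'op',round(s['opening'],3),'ff',round(s['finger_force'],1))
    print('tool y in machine deg',round(np.degrees(np.arctan2(*r.apply([0,1,0])[1::-1]))+2.93,1),'z',r.apply([0,0,1]).round(3),'q',s['qpos'].round(2))
    return s
def go(x,y,z):
    s=ctrl.get_state(); return (np.r_[m2w(x,y),z]-s['eef_pos']*1000).round(1)
E
python3 - <<'E'
from h import *
st(); print(go(-30,174,35))
# sole contour straight edge
c=shot('top'); hsv=cv2.cvtColor(c['color'],cv2.COLOR_RGB2HSV)
m=cv2.inRange(hsv,(8,90,150),(30,255,255)); n,l,s,ce=cv2.connectedComponentsWithStats(m)
for i in range(1,n):
    if 1700<s[i,4]<2200 and 250<ce[i][0]<330:
        cn=max(cv2.findContours((l==i).astype('uint8'),0,1)[0],key=len)[:,0]
        q=np.array([w2m(onz(c,u,v,.053)*1000) for u,v in cn]); ok=(abs(q[:,0]+20)<45)
        for side in(q[:,1]<265,q[:,1]>265):
            e=q[ok&side]; f=np.polyfit(e[:,0],e[:,1],1); print(f,np.degrees(np.arctan(f[0])),len(e))
        print(q.min(0),q.max(0))
E
```

```text
t 1.5 w [500.3 102.6 231.7] m [-56.2 225.1] F [0.6 0.5 0.6] op 0.004 ff 0.0
tool y in machine deg 0.2 z [ 0.001  0.    -1.   ] q [ 0.   -0.08  1.97  0.    1.25  0.05]
[  23.6  -52.4 -196.7]
```

Call:
move_arm(
  plan=[12,-26,0,0,0,0,0,12,-26,0,0,0,0,0,0,0,-40,0,0,0,0,0,0,-40,0,0,0,0,0,0,-40,0,0,0,0,0,0,-40,0,0,0,0,0,0,-20,0,0,0,0,0,0,-17,0,0,0,0,0,0,0,0,0,0,0,0,0,0,0,0,0,0],
)

```text
time: 2.55
eef_pos: [0.5239, 0.0526, 0.0346]
tcp_rot: [0.722, 0.692, -0.0, -0.0]
contact_force: [0.0, 1.1, 0.4]
opening: 0.003
finger_force: 0.0
```

Run:
```python
from h import *
st(); print(go(-30,110,35))
c=shot('scene'); cv2.imwrite('pics/c3.png',cv2.resize(c['color'][180:330,150:350,::-1],None,fx=3,fy=3))
```

```text
t 2.55 w [523.9  52.6  34.6] m [-30.1 176.4] F [0.  1.1 0.4] op 0.003 ff 0.0
tool y in machine deg 0.5 z [-0.  0. -1.] q [-0.09  0.22  2.06  0.    0.86 -0.05]
[ -3.3 -66.4   0.4]
```

View pics/c3.png

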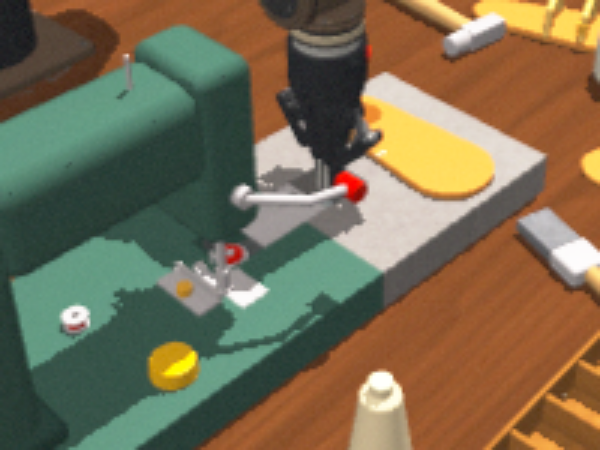

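The shut fingers (about 322,175 in the crop) are down in the slot between plate and sole, with no contact. Next I push to -y.

Call:
move_arm(
  plan=[-0.3,-7,0,0,0,0,0,-0.3,-7,0,0,0,0,0,-0.3,-7,0,0,0,0,0,-0.3,-7,0,0,0,0,0,-0.3,-7,0,0,0,0,0,-0.3,-7,0,0,0,0,0,-0.3,-7,0,0,0,0,0,-0.3,-7,0,0,0,0,0,-0.3,-4,0,0,0,0,0,0,-2,0,0,0,0,0,0,-2,0,0,0,0,0,0,0,0,0,0,0,0],
)

```text
time: 3.8
eef_pos: [0.5208, -0.0118, 0.0342]
tcp_rot: [0.722, 0.692, -0.0, -0.0]
contact_force: [-0.1, -0.7, -0.4]
opening: 0.0
finger_force: 0.0
```

Run:
```python
from h import *
st(); print(go(-30,110,35))
```

```text
t 3.8 w [520.8 -11.8  34.2] m [-29.8 112. ] F [-0.1 -0.7 -0.4] op 0.0 ff 0.0
tool y in machine deg 0.5 z [-0. -0. -1.] q [-0.22  0.21  2.08 -0.    0.86 -0.17]
[-0.3 -1.9  0.8]
```

Call:
move_arm(
  plan=[0,-2,0,0,0,0,0,0,-2,0,0,0,0,0,0,-2,0,0,0,0,0,0,0,0,0,0,0,0],
)

```text
time: 4.2
eef_pos: [0.5208, -0.0131, 0.0342]
tcp_rot: [0.723, 0.691, 0.003, -0.004]
contact_force: [1.5, 15.6, 3.1]
opening: -0.005
finger_force: 8.2
```

Call:
move_arm(
  plan=[0,8,0,0,0,0,0,0,0,45,0,0,0,0,0,0,45,0,0,0,0,0,0,45,0,0,0,60,0,0,45,0,0,0,60,37,-8,0,0,0,0,60,37,-8,0,0,0,0,60,37,-8,0,0,0,0,60,0,0,0,0,0,0,60,0,0,0,0,0,0,60],
)

```text
time: 5.2
eef_pos: [0.6317, -0.0338, 0.2131]
tcp_rot: [0.722, 0.692, -0.001, -0.001]
contact_force: [-0.9, 0.4, -0.2]
opening: 0.7
finger_force: 0.0
```

Run:
```python
from h import *
st(); print(go(82,92,125))
c=shot('top'); im=c['color'][:,:,::-1]
cv2.imwrite('pics/c4.png',cv2.resize(im[155:275,240:400],None,fx=4,fy=4,interpolation=cv2.INTER_CUBIC))
```

```text
t 5.2 w [631.7 -33.8 213.1] m [82.  95.7] F [-0.9  0.4 -0.2] op 0.7 ff 0.0
tool y in machine deg 0.5 z [-0.002 -0.    -1.   ] q [-0.21  0.21  1.7  -0.    1.23 -0.17]
[ -0.2  -3.6 -88.1]
```

View pics/c4.png

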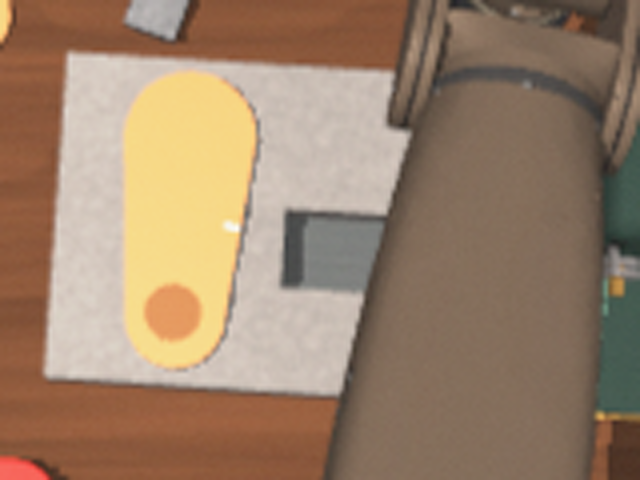

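Call:
move_arm(
  plan=[0,-4,-30,0,0,0,60,0,0,-30,0,0,0,60,0,0,-28,0,0,0,60,0,0,0,0,0,0,60,0,0,0,0,0,0,15,0,0,0,0,0,0,15,0,0,0,0,0,0,15,0,0,0,0,0,0,15,0,0,0,0,0,0,15,0,0,0,0,0,0,15],
  newtons=40,
)

```text
time: 6.25
eef_pos: [0.6332, -0.0377, 0.1292]
tcp_rot: [0.722, 0.692, 0.001, 0.001]
contact_force: [-1.7, 0.4, 5.7]
opening: 0.27
finger_force: 41.3
```

Run:
```python
from h import *
st()
for a in range(-15,37,5): 
    p=np.r_[m2w(82,95*np.cos(np.radians(a))),170+95*np.sin(np.radians(a))-20]; print(a,p.round(1))
```

```text
t 6.25 w [633.2 -37.7 129.2] m [83.7 91.8] F [-1.7  0.4  5.7] op 0.27 ff 41.3
tool y in machine deg 0.5 z [ 0.003 -0.001 -1.   ] q [-0.22  0.3   1.76  0.    1.08 -0.18]
-15 [631.5 -37.6 125.4]
-10 [631.6 -35.9 133.5]
-5 [631.6 -34.8 141.7]
0 [631.6 -34.4 150. ]
5 [631.6 -34.8 158.3]
10 [631.6 -35.9 166.5]
15 [631.5 -37.6 174.6]
20 [631.4 -40.1 182.5]
25 [631.2 -43.3 190.1]
30 [631.  -47.1 197.5]
35 [630.8 -51.6 204.5]
```

Call:
move_arm(
  plan=[0,1.7,8,0,0,0,15,0,1.1,8.3,0,0,0,15,0,0.4,8.3,0,0,0,15,0,-0.4,8.3,0,0,0,15,0,-1.1,8.2,0,0,0,15,0,-1.7,8,0,0,0,15,0,-2.5,7.9,0,0,0,15,0,-3.2,7.7,0,0,0,15,0,-3.8,7.4,0,0,0,15,0,-4.5,7,0,0,0,15,0,-1,4,0,0,0,15,0,-1,3,0,0,0,15],
)

```text
time: 7.45
eef_pos: [0.632, -0.0531, 0.2087]
tcp_rot: [0.722, 0.692, 0.001, -0.001]
contact_force: [7.1, -1.5, -14.7]
opening: 0.27
finger_force: 39.8
```

Run:
```python
from h import *
st()
```

```text
t 7.45 w [632.  -53.1 208.7] m [83.3 76.4] F [  7.1  -1.5 -14.7] op 0.27 ff 39.8
tool y in machine deg 0.4 z [-0.     0.002 -1.   ] q [-0.24  0.22  1.7   0.    1.22 -0.2 ]
```

Call:
move_arm(
  plan=[0,0,-3,0,0,0,50,0,0,0,0,0,0,50,0,0,0,0,0,0,50,0,0,45,0,0,0,50,0,10,42,0,0,0,50,-15,46,0,-4,0.2,1,85.4,-15,46,0,-4,0.2,1,85.4,-15,46,0,0,0,1,85.4,-15,46,0,0,0,1,85.4,-15,46,0,0,0,1,85.4,-15,36,0,0,0,0,85.4,0,0,0,0,0,0,85.4],
)

```text
time: 8.65
eef_pos: [0.5402, 0.2266, 0.2975]
tcp_rot: [0.687, 0.723, -0.048, 0.049]
contact_force: [1.2, 0.3, 0.2]
opening: 0.996
finger_force: 0.0
```

Run:
```python
from h import *
st(); print(go(-24,350,40))
c=shot('scene'); cv2.imwrite('pics/c5.png',cv2.resize(c['color'][130:330,150:370,::-1],None,fx=3,fy=3))
```

```text
t 8.65 w [540.2 226.6 297.5] m [-22.7 351. ] F [1.2 0.3 0.2] op 0.996 ff 0.0
tool y in machine deg 5.8 z [ 0.004 -0.138 -0.99 ] q [ 0.28  0.08  1.7  -0.14  1.4   0.26]
[  -1.3   -1.  -257.5]
```

View pics/c5.png

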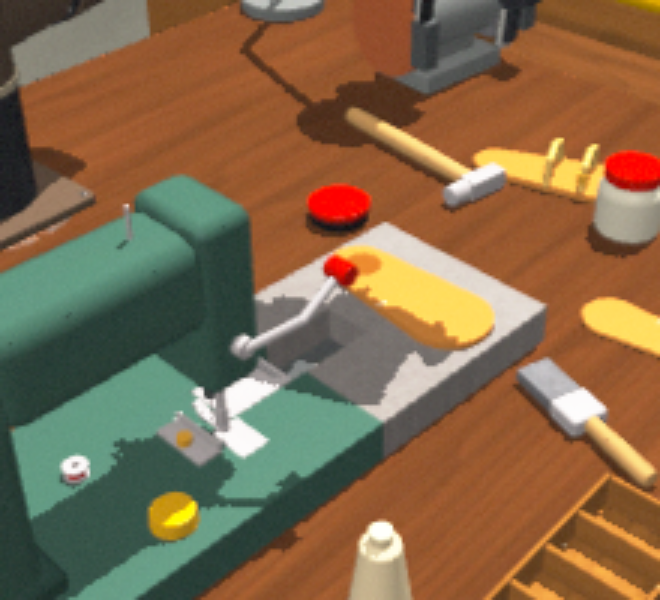

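Call:
move_arm(
  plan=[0,0,-50,0,0,0,85.4,0,0,-50,0,0,0,85.4,0,0,-50,0,0,0,85.4,0,0,-50,0,0,0,85.4,0,0,-35,0,0,0,85.4,0,0,-20,0,0,0,85.4,0,0,-4,0,0,0,85.4,0,0,0,0,0,0,85.4],
)

```text
time: 9.5
eef_pos: [0.5425, 0.2215, 0.0374]
tcp_rot: [0.69, 0.721, -0.05, 0.049]
contact_force: [-0.4, -0.1, 0.5]
opening: 1.003
finger_force: 0.0
```

Run:
```python
from h import *
st()
```

```text
t 9.5 w [542.5 221.5  37.4] m [-20.1 346.1] F [-0.4 -0.1  0.5] op 1.003 ff 0.0
tool y in machine deg 5.4 z [ 0.002 -0.14  -0.99 ] q [ 0.27  0.36  1.88 -0.17  0.94  0.33]
```

Call:
move_arm(
  plan=[0.1,-6,-2,0,0,0,85.4,0.1,-8,0,0,0,0,85.4,0.1,-8,0,0,0,0,85.4,0.1,-8,0,0,0,0,85.4,0.1,-8,0,0,0,0.2,85.4,0.1,-8,0,0,0,0.2,85.4,0.1,-8,0,0,0,0.2,85.4,0.1,-8,0,0,0,0.2,85.4,0.1,-8,0,0,0,0.2,85.4,0.1,-8,0,0,0,0.2,85.4,0.1,-8,0,0,0,0.2,85.4,0.1,-8,0,0,0,0.2,85.4],
)

```text
time: 10.7
eef_pos: [0.5439, 0.1284, 0.0362]
tcp_rot: [0.679, 0.731, -0.048, 0.05]
contact_force: [0.4, 4.8, 5.2]
opening: 1.0
finger_force: 3.5
```

```bash
cat >> h.py <<'E'
def sole(c):
    hsv=cv2.cvtColor(c['color'],cv2.COLOR_RGB2HSV); m=cv2.inRange(hsv,(8,90,130),(30,255,255))
    v,u=np.nonzero(m); q=np.array([w2m(onz(c,a,b,.053)*1000) for a,b in zip(u,v)])
    k=(abs(q[:,0]+10)<125)&(q[:,1]>-40)&(q[:,1]<320); q=q[k]
    print('extent',q.min(0).round(),q.max(0).round())
    e=np.array([[x,q[abs(q[:,0]-x)<3,1].min(),q[abs(q[:,0]-x)<3,1].max()] for x in range(-90,60,6) if (abs(q[:,0]-x)<3).any()]); print(e.round(0).tolist())
E
python3 - <<'E'
from h import *
st(); c=shot('top'); sole(c); print(go(0,78,35))
cv2.imwrite('pics/c6.png',cv2.resize(c['color'][155:275,240:400,::-1],None,fx=4,fy=4))
E
```

```text
t 10.7 w [543.9 128.4  36.2] m [-14.  253.1] F [0.4 4.8 5.2] op 1.0 ff 3.5
tool y in machine deg 7.1 z [ 0.008 -0.138 -0.99 ] q [ 0.11  0.3   1.97 -0.18  0.89  0.15]
extent [-135.  -40.] [115. 319.]
[[-90.0, 173.0, 215.0], [-84.0, 171.0, 215.0], [-78.0, 171.0, 204.0], [-72.0, 168.0, 202.0], [-66.0, 169.0, 202.0], [-60.0, 169.0, 203.0], [-54.0, 169.0, 206.0], [-48.0, -34.0, 209.0], [-42.0, -34.0, 209.0], [-36.0, -34.0, 209.0], [-30.0, 165.0, 213.0], [-24.0, 166.0, 213.0], [-18.0, 166.0, 213.0], [-12.0, 166.0, 214.0], [-6.0, 164.0, 217.0], [0.0, 164.0, 217.0], [6.0, 164.0, 217.0], [12.0, 164.0, 218.0], [18.0, 162.0, 218.0], [24.0, 162.0, 221.0], [30.0, 163.0, 221.0], [36.0, 163.0, 225.0], [42.0, 161.0, 228.0], [48.0, 161.0, 228.0], [54.0, 161.0, 229.0]]
[   5.  -174.5   -1.2]
```

View pics/c6.png

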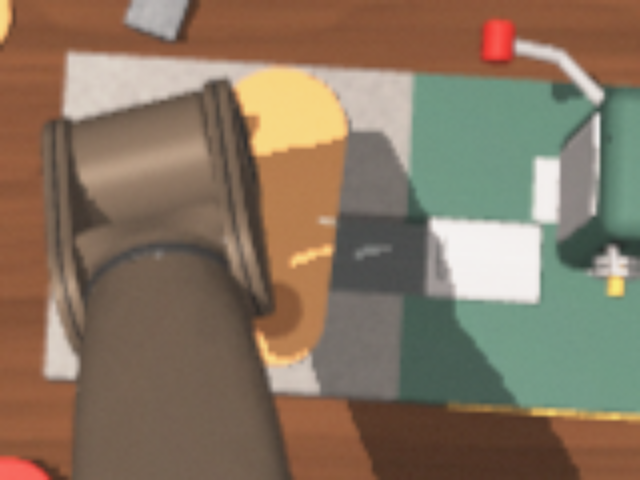

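Call:
move_arm(
  plan=[0.1,-8,0.6,0,0,0.2,85.4,0.1,-8,0,0,0,0.2,85.4,0.1,-8,0,0,0,0.2,85.4,0.1,-8,0,0,0,0.2,85.4,0.1,-8,0,0,0,0.2,85.4,0.1,-8,0,0,0,0.2,85.4,0.1,-8,0,0,0,0.2,85.4,0.1,-8,0,0,0,0.2,85.4,0.1,-8,0,0,0,0.2,85.4,0.1,-8,0,0,0,0.2,85.4,0.1,-8,0,0,0,0.2,85.4,0.1,-8,0,0,0,0.2,85.4],
)

```text
time: 11.95
eef_pos: [0.5444, 0.0319, 0.0362]
tcp_rot: [0.664, 0.745, -0.048, 0.051]
contact_force: [0.2, 4.3, 5.1]
opening: 0.997
finger_force: 3.4
```

Run:
```python
from h import *
st(); c=shot('top'); sole(c); print(go(0,78,35))
cc=dict(c); print('old mark est', w2m(onz(c,322,210,.051)*1000))
g=c['color'].astype(int); hsv=cv2.cvtColor(c['color'],cv2.COLOR_RGB2HSV)
v,u=np.nonzero((hsv[:,:,1]<70)&(hsv[:,:,2]>90)); q=np.array([w2m(onz(c,a,b,.053)*1000) for a,b in zip(u,v)]); k=(abs(q[:,0])<35)&(q[:,1]>72)&(q[:,1]<95)
print(len(q[k]),q[k].mean(0) if k.any() else '')
```

```text
t 11.95 w [544.4  31.9  36.2] m [ -8.5 156.8] F [0.2 4.3 5.1] op 0.997 ff 3.4
tool y in machine deg 9.5 z [ 0.013 -0.139 -0.99 ] q [-0.06  0.26  2.02 -0.18  0.85 -0.06]
extent [-135.  -40.] [115. 320.]
[[-90.0, 77.0, 113.0], [-84.0, 74.0, 102.0], [-78.0, 72.0, 99.0], [-72.0, 72.0, 100.0], [-66.0, 72.0, 100.0], [-60.0, 70.0, 100.0], [-54.0, 70.0, 101.0], [-48.0, -34.0, 104.0], [-42.0, -34.0, 104.0], [-36.0, -34.0, 104.0], [-30.0, 71.0, 104.0], [-24.0, 71.0, 105.0], [-18.0, 72.0, 105.0], [-12.0, 69.0, 105.0], [-6.0, 69.0, 105.0], [0.0, 70.0, 106.0], [6.0, 70.0, 106.0], [12.0, 70.0, 106.0], [18.0, 70.0, 106.0], [24.0, 68.0, 107.0], [30.0, 68.0, 107.0], [36.0, 68.0, 107.0], [42.0, 68.0, 110.0], [48.0, 69.0, 111.0], [54.0, 69.0, 111.0]]
[  4.4 -78.1  -1.2]
old mark est [-10.09680477 168.90185331]
3 [-1.89448178 75.00008149]
```

Call:
move_arm(
  plan=[-0.3,-8,0.5,0,0,0.2,85.4,-0.3,-8,0,0,0,0.2,85.4,-0.3,-8,0,0,0,0.2,85.4,-0.3,-8,0,0,0,0.2,85.4,-0.3,-8,0,0,0,0.2,85.4,-0.3,-8,0,0,0,0.2,85.4,-0.3,-8,0,0,0,0,85.4,-0.3,-6,0,0,0,0,85.4,-0.3,-5,0,0,0,0,85.4,-0.2,-4,0,0,0,0,85.4,0,0,0,0,0,0,85.4],
)

```text
time: 13.1
eef_pos: [0.5413, -0.0392, 0.0363]
tcp_rot: [0.656, 0.751, -0.048, 0.051]
contact_force: [0.0, 0.2, 0.7]
opening: 1.001
finger_force: 0.1
```

Run:
```python
from h import *
st(); c=shot('top'); sole(c)
```

```text
t 13.1 w [541.3 -39.2  36.3] m [-8.  85.6] F [0.  0.2 0.7] op 1.001 ff 0.1
tool y in machine deg 10.7 z [ 0.015 -0.139 -0.99 ] q [-0.2   0.24  2.04 -0.18  0.83 -0.21]
extent [-135.  -40.] [115. 320.]
[[-90.0, 5.0, 27.0], [-84.0, 3.0, 27.0], [-78.0, 0.0, 25.0], [-72.0, -2.0, 25.0], [-66.0, -2.0, 28.0], [-60.0, -2.0, 23.0], [-54.0, -2.0, 23.0], [-48.0, -34.0, 26.0], [-42.0, -34.0, 26.0], [-36.0, -34.0, 27.0], [-30.0, 7.0, 27.0], [-24.0, 13.0, 27.0], [-18.0, 13.0, 27.0], [-12.0, 14.0, 25.0], [-6.0, 14.0, 47.0], [0.0, 14.0, 47.0], [6.0, 14.0, 48.0], [12.0, 12.0, 48.0], [18.0, 12.0, 48.0], [24.0, 12.0, 48.0], [30.0, 12.0, 46.0], [36.0, 13.0, 46.0], [42.0, 13.0, 46.0], [48.0, 13.0, 49.0], [54.0, 10.0, 49.0]]
```

Straight edge at about y=-2 to -3, aligned; about 8 mm to go, slowly until force rises.

Call:
move_arm(
  plan=[-0.2,-3,0,0,0,0,85.4,-0.1,-2,0,0,0,0,85.4,-0.1,-2,0,0,0,0,85.4,0,0,0,0,0,0,85.4],
)

```text
time: 13.55
eef_pos: [0.5409, -0.0458, 0.0363]
tcp_rot: [0.656, 0.751, -0.047, 0.051]
contact_force: [0.2, -0.6, 0.6]
opening: 0.995
finger_force: 0.0
```

Call:
move_arm(
  plan=[0,-1.5,0,0,0,0,85.4,0,-1.5,0,0,0,0,85.4,0,0,0,0,0,0,85.4],
)

```text
time: 13.85
eef_pos: [0.5409, -0.0464, 0.0363]
tcp_rot: [0.656, 0.751, -0.046, 0.05]
contact_force: [0.8, 8.1, 1.7]
opening: 0.997
finger_force: 3.8
```

Run:
```python
from h import *
st(); c=shot('scene')
cv2.imwrite('pics/c7.png',cv2.resize(c['color'][170:320,150:350,::-1],None,fx=4,fy=4,interpolation=cv2.INTER_CUBIC))
```

```text
t 13.85 w [540.9 -46.4  36.3] m [-8.  78.4] F [0.8 8.1 1.7] op 0.997 ff 3.8
tool y in machine deg 10.6 z [ 0.015 -0.135 -0.991] q [-0.21  0.24  2.04 -0.17  0.83 -0.23]
```

View pics/c7.png

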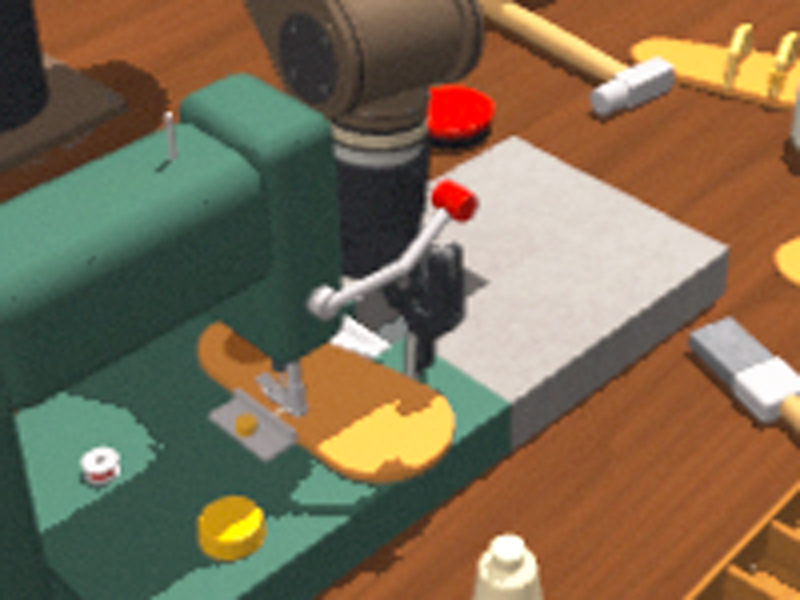

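Call:
move_arm(
  plan=[1,20,0,0,0,0,85.4,2,40,0,0,0,0,85.4,0,0,45,0,0,0,85.4,0,0,45,4,-0.2,0,40,0,0,45,4,-0.2,-3.5,0,0,0,45,0,0,-3.5,0,0,0,50,0,0,-3.5,0,0,0,0,0,0,0,0,29,-20,0,0,0,0,0,29,-20,0,0,0,0,0,28,-20,0,0,0,0,0,0,0,0,0,0,0,0],
)

```text
time: 15.1
eef_pos: [0.632, -0.0512, 0.2651]
tcp_rot: [0.725, 0.689, 0.006, 0.008]
contact_force: [0.8, -0.8, 0.2]
opening: -0.001
finger_force: 0.0
```

Run:
```python
from h import *
st(); print(go(82,80,236))
c=shot('top'); hsv=cv2.cvtColor(c['color'],cv2.COLOR_RGB2HSV); m=cv2.inRange(hsv,(8,90,90),(30,255,255))
v,u=np.nonzero(m); q=np.array([w2m(onz(c,a,b,.053)*1000) for a,b in zip(u,v)]); q=q[(q[:,0]<-46)&(q[:,0]>-125)&(q[:,1]>-40)&(q[:,1]<80)]
for x in range(-108,-47,6):
    k=abs(q[:,0]-x)<3
    if k.any(): print(x,q[k,1].min().round(1),q[k,1].max().round(1))
```

```text
t 15.1 w [632.  -51.2 265.1] m [83.2 78.3] F [ 0.8 -0.8  0.2] op -0.001 ff 0.0
tool y in machine deg -0.0 z [ 0.019 -0.004 -1.   ] q [-0.24  0.16  1.66  0.    1.3  -0.19]
[ -1.1   1.8 -29.1]
```

Run:
```python
from h import *
c=shot('scene'); hsv=cv2.cvtColor(c['color'],cv2.COLOR_RGB2HSV); m=cv2.inRange(hsv,(8,90,60),(30,255,255))
v,u=np.nonzero(m[240:300,190:275]); q=np.array([w2m(onz(c,a+190,b+240,.053)*1000) for a,b in zip(u,v)]); q=q[(q[:,0]<130)&(q[:,0]>-125)&(q[:,1]>-20)&(q[:,1]<110)]
for x in range(30,126,6):
    k=abs(q[:,0]-x)<3
    if k.any(): print(x,k.sum(),q[k,1].min().round(1),q[k,1].max().round(1))
```

```text
30 52 -8.8 79.4
36 56 -11.9 81.3
42 53 -10.7 82.3
48 59 -11.3 83.2
54 60 -11.9 86.1
60 56 -10.7 85.2
66 61 -11.3 86.1
72 60 -11.8 83.3
78 57 -10.7 82.4
84 55 -9.5 78.8
90 54 -4.8 77.9
96 47 -3.1 69.7
102 37 3.9 59.9
108 26 13.3 54.7
114 4 24.6 39.1
```

Call:
move_arm(
  plan=[-1,2,-15,0,0,0,0,0,0,-12,0,0,0,0,0,4.5,-7,0,0,0,0,0,3.8,-7.4,0,0,0,0,0,3.2,-7.7,0,0,0,0,0,2.5,-7.9,0,0,0,0,0,1.7,-8,0,0,0,0,0,1.1,-8.2,0,0,0,0,0,0.4,-8.3,0,0,0,0,0,-0.4,-8.3,0,0,0,0,0,-1.1,-8.3,0,0,0,0,0,-1.7,-8,0,0,0,0],
)

```text
time: 16.4
eef_pos: [0.6292, -0.0328, 0.1596]
tcp_rot: [0.724, 0.689, 0.006, 0.008]
contact_force: [0.1, 2.1, 3.6]
opening: -0.001
finger_force: 1.9
```

Call:
move_arm(
  plan=[0,-1,-3,0,0,0,0,0,-1,-3,0,0,0,0,0,0,-2,0,0,0,0,0,0,0,0,0,0,0],
)

```text
time: 16.8
eef_pos: [0.629, -0.0343, 0.1548]
tcp_rot: [0.724, 0.689, 0.006, 0.007]
contact_force: [-5.3, 4.6, 12.3]
opening: -0.003
finger_force: 6.1
```

At the lower stop (12 N). Retreating upward.

Call:
move_arm(
  plan=[0,0,20,0,0,0,0,0,20,45,0,0,0,0,0,40,30,0,0,0,0,0,45,20,0,0,0,0,0,45,0,0,0,0,0,0,45,0,0,0,0,0,0,45,0,0,0,0,0,0,0,0,0,0,0,0,0,0,0,0,0,0,0],
)

```text
time: 17.7
eef_pos: [0.6285, 0.2054, 0.2658]
tcp_rot: [0.724, 0.69, 0.005, 0.008]
contact_force: [-0.1, -0.7, 0.5]
opening: -0.005
finger_force: 0.0
```

Run:
```python
from h import *
st(); a=shot('scene')['color'][160:310,150:330]; b=shot('top')['color'][150:275,300:510]
a=cv2.resize(a,(540,450)); b=cv2.resize(b,(252,150))
c=np.zeros((600,540,3),'uint8'); c[:450]=a; c[450:,:252]=b
cv2.imwrite('pics/c8.png',c[:,:,::-1])
```

```text
t 17.7 w [628.5 205.4 265.8] m [ 66.6 334.3] F [-0.1 -0.7  0.5] op -0.005 ff 0.0
tool y in machine deg 0.2 z [ 0.018 -0.005 -1.   ] q [ 0.17  0.22  1.59 -0.01  1.31  0.22]
```

View pics/c8.png

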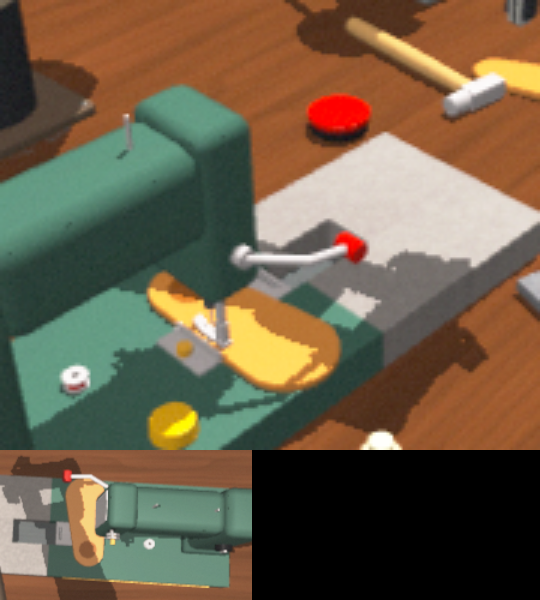

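The lever is fully down (knob at 350,247) and the foot is on the sole (220,325). The sole lies flush against the guide and the plate is shut.

```bash
python3 -c "
from h import *
print(order.sign_off())"
```

```text
the job is handed in; nothing more can be done
None
```

I handed the job in at about 18 s of the 72 s allowed. By the last pictures and forces, the slide plate is shut, the sole lies against the guide with its mark about 7 mm from the needle, and the lifter is down with the foot on the sole; no verdict came back, and the foot's pressing force was not measured.

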